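Stand a fallen beam dump back up in front of the laser by pushing

ROBOT

A 6-joint arm with a two-finger parallel gripper is mounted at the origin on the work surface. World frame = base frame: x ahead of the robot, y to its left, z up, the work surface at z = 0. Lengths are in m, angles in rad, forces in N, time in s.
With the tool pointing down it reaches from about 0.375 to 0.9 m from the base axis. Payload 3.1 kg.
Tool frame: the origin (TCP) lies on the centre line of the jaws, within the pads' length; the fingertips stand 8 mm ahead of it and the grasp point (between the pads) lies 11 mm behind it; z points along the fingers, y is the line along which they close (so a half turn about z gives the same grasp; the last joint's range is limited). The gripper opens to 87 mm and grips with 3 to 60 N. Pads are 19 mm wide; open, the fingers measure 117 mm over their backs; the gripper's body (75 mm by 190 mm) begins 51 mm behind the grasp point.
Start: joints at [0.955, 0.527, 1.433, -0, 1.181, -0.178], TCP at [0.265, 0.566, 0.231] pointing down, gripper open.
Joint ranges: [-3.08, 3.08], [-0.75, 2.2], [0.22, 2.44], [-1.43, 4.57], [0, 2.65], [-2.85, 2.85]. Speed limits (rad/s): [2.79, 2.79, 3.14, 3.14, 3.14, 3.14].

INTERFACE

Orientations are given as a unit quaternion [x, y, z, w].
In Python, from rig import robot gives the robot as it stands. The module is installed in compiled form; this text tells all that it offers.
- The arm moves only by the tool send_rows, never from a script. Its argument "increments" is one flat list of numbers, 7 for each row, row after row: the turn, a rotation vector about the world's x, y, z in rad, then the shift along the world's x, y, z in cm, then the opening, from 0 (shut) to 1 (fully open). A call has 1 to 20 rows; each row shifts and turns the commanded pose from where the row before left it; what a row does not reach is not made up. A row lasts 1/12 s, in which the tool goes at most 41.7 mm and 7.16 degrees, less where a joint would pass 70% of its speed; a pose out of reach is approached as far as the arm can. A call is refused whole if a number of a shift passes 4.17 or a number of a turn 0.125, either way. A call with a gripper value outside its range is refused whole. The fingers move at their own pace and stop on an object; "newtons" is the grip in N (left out, the last holds). Time passes only in rows, so rows that do not move let the fingers close. It gives the time, the measured TCP pose, the force, the opening and the grip force at its end, in the units of the state.
- robot.get_obs(): the state, without advancing time (a new reading comes with each control period).
- robot.camera(name): name is "side" or "top" or "wrist"; returns a dict with "image" (384x512x3 uint8, red, green, blue), "range_z" (384x512 float32, m along the optical axis (not along the pixel's ray), 0 where there is no reading), "fx", "fy", "cx", "cy" (pixels), "dist_coeffs" ([k1, k2, p1, p2, k3] as OpenCV has them; the pictures are not rectified), "R" (3x3) and "t" (3): a world point X has camera coordinates R X + t. Camera axes: x right, y down, z forward; pixel columns grow to the right and rows downward; lengths in m; the calibration is good to about 2 mm. A picture is of the moment at which its call begins.
- robot.hand_in(): hands the job in; it is judged then, once.
The state is a dict: "time": time; "q": joint angles; "joint_velocities": joint speeds; "joint_torque": joint torques, N m; "position": TCP position; "tool_rot": TCP orientation; "ft_force": force on the tool from outside, world axes, zero at the start; "moment": the same for the moment, N m; "grip_width": finger opening in m; "grip_force": force on a finger pad.
Only numpy, scipy, OpenCV 4.12 (cv2) and the standard library are available. Lean on these libraries where they do the work, as an engineer would, in place of code of your own. Each camera call takes 0.05 s, during which the arm holds its last target. There are 200 camera calls.

TASK

The L-shaped beam dump has fallen onto its back in front of the laser. With a fingertip, push it over so that it stands upright on its foot again, then push it along the table until the toe of its foot is flush against the stop bar and its upright plate stands in front of the laser's aperture. Only push it, never pick it up; do not touch the laser or the stop bar with the robot, leave everything else on the table where it is, and finish with the robot clear.

Things in the scene. Friction and masses are not known exactly. Their poses are not given: they have to be found in the camera images.
- beam_dump: Loose L-shaped metal stand, 0.41 to 0.72 kg. Standing: steel foot plate 90 (x) by 60 (y) by 10 mm, upright plate 6 mm thick, 60 wide, rising from the heel (-x) end to 90 mm, back flush with the heel edge. Origin: centre of the foot's underside; x from heel to toe, z up when standing. At the start it lies on its back: x axis up, origin 45 mm above the table, z axis level, away from the laser.
- push_point (a point): On the beam dump: middle of the foot's inner (upper) face, 25 mm ahead of the origin and 10 mm above the underside. At the start the foot stands on edge, 90 mm high, and this point is 70 mm up, facing away from the bar: 1 to 3 N on it towards the bar rolls the dump over its heel edge; past about 25 degrees it falls onto its foot by itself.
- absorber (a point): On the beam dump: middle of the front of the black finned absorber, 44 mm wide, that projects 12 mm from the upright plate's inner face, 38 to 78 mm above the underside; 18 mm ahead of the heel edge. At the start it faces up, 18 mm above the table.
- heel (a point): On the beam dump: middle of the heel edge, on the underside, 45 mm behind the origin. It is on the table both when the dump lies and when it stands. At the start it is 115 to 135 mm from the bar's face; the standing foot needs 90. Once standing, the dump slides under 2 to 6 N (brief peaks of 12 N at first contact); push low on its back, or it may tip.
- toe_left (a point): Point on the beam dump: left (+y) end of the toe edge of the foot, on its underside, 45 mm ahead of and 30 mm left of the origin.
- toe_right (a point): Point on the beam dump: right (-y) end of the toe edge of the foot, on its underside, 45 mm ahead of and 30 mm right of the origin.
- laser_stand: Fixed stop bar and laser. Origin: at table level, middle of the bar's straight front face; x into the bar, away from the dump, y along the bar. Bar: aluminium, 180 mm long (y), 16 thick (x), 20 high plus two 4 mm screw heads. Behind it on a pedestal the red laser, 50 mm wide, x 52 to 175 mm, 38 to 78 mm high; its brass aperture, 58 mm up, reaches forward to x 40 mm on y = 0.
- lens_tube: Loose black ring, 30 mm diameter, 30 mm high; origin: centre of its underside. A bystander.
- post_holder: Loose black post holder, 32 mm diameter, 40 mm high; a thumbscrew reaches 22 mm from its axis; origin: centre of its underside. A bystander.
- filter_case: Loose clear flat case 50 by 50 by 14 mm; origin: centre of its underside. A bystander.
- hex_driver: Loose black-handled driver lying along its x, 140 mm long, under 35 mm high; origin: on the table near its middle. A bystander.
- post: Loose steel post 13 mm diameter, 100 mm high on a 31 mm disc; origin: centre of its underside. A bystander.
- iris: Loose iris aperture, a black 40 mm disc on a short post, 84 mm high, 32 mm foot; origin: centre of its underside. A bystander.
- wash_bottle: Loose white bottle with red cap, 60 mm diameter, 130 mm high; origin: centre of its underside. A bystander.
There are look-alikes about, which are no part of the job. Leave any blue or turquoise look-alike of the beam_dump alone.

How it is judged:
On the way:
1. the beam dump stands upright on its foot (angle between beam_dump's own z axis and vertical below 0.1 rad), for 0.2 s.
At the end, for the whole second after the job is handed in: The beam dump stands upright on its foot on the table (within 0.08 rad), at rest, both ends of its toe edge within 5 mm of the stop bar's face, its middle within 25 mm of the laser's middle line (angle between beam_dump's own z axis and vertical below 0.08 rad and x of toe_left in the frame of laser_stand between -0.005 and 0.004 m and x of toe_right in the frame of laser_stand between -0.005 and 0.004 m and y of beam_dump in the frame of laser_stand between -0.025 and 0.025 m and height (world z) of beam_dump below 0.005 m and linear speed of beam_dump below 0.02 m/s); the robot touches nothing.
It fails at once if the beam dump is lifted or carried: its heel edge leaves the table by more than 20 mm (height (world z) of heel above 0.02 m).
It fails at once if the robot presses on the laser or stop bar (more than 2 N) (contact force between any of the fingers, the arm and laser_stand above 2 N).
It fails at once if a bystander is moved by more than 15 mm or tipped over (distance of any of lens_tube, post_holder, filter_case, hex_driver, post, iris, wash_bottle from where it was at the start of the episode above 0.015 m or angle between any of lens_tube, post_holder, filter_case, hex_driver, post, iris, wash_bottle's own z axis and vertical above 0.5 rad).
It also fails if it takes over 48 s, if anything falls off the work surface, if the arm or the gripper's body presses on something with over 40 N, if the wrist force passes 120 N, or if a joint passes its speed limit or range.

## Working session

There is one attempt and no reset: what is moved stays moved. The work goes in short steps, Python scripts to look and compute and a tool call to move; the robot and the scene stay as the last step left them, time stands still between calls to the robot, and variables do not carry over. Pictures are saved under pics/ and viewed, at most 10 in all, crops included, and the job is handed in when it is done.

Besides the shell and the picture viewer there is one more tool, called after ">>>" as a command line: name --argument value ..., lists and objects as JSON in quotes. send_rows: Moves the arm, as the interface text tells. Its arguments: {"type":"object","properties":{"increments":{"type":"array"},"newtons":{"type":"number"}},"required":["increments"]}

```bash
mkdir -p pics
cat > h.py <<'E'
import numpy as np, cv2
from rig import robot
def cloud(c):
    v,u=np.mgrid[0:384,0:512]
    K=np.array([[c["fx"],0,c["cx"]],[0,c["fy"],c["cy"]],[0,0,1]])
    p=cv2.undistortPoints(np.stack([u,v],-1).reshape(-1,1,2).astype(float),K,np.array(c["dist_coeffs"])).reshape(384,512,2)
    z=c["range_z"][...,None]
    P=np.concatenate([p*z,z],-1)
    W=(P-np.array(c["t"]))@np.array(c["R"])
    W[c["range_z"]<=0]=np.nan
    return W
def save(n,im): cv2.imwrite("pics/"+n,im[...,::-1])
E
python3 - <<'E'
from h import *
for n in("top","side"):
    c=robot.camera(n); np.savez(""+n+".npz",W=cloud(c),im=c["image"]); save(n+"0.png",c["image"])
    print(n,np.array(c["R"]).round(3).tolist(),c["t"])
print(robot.get_obs()["position"],robot.get_obs()["tool_rot"])
E
```

```text
top [[0.014, -1.0, 0.012], [-0.987, -0.016, -0.161], [0.161, -0.009, -0.987]] [-0.00271876  0.55161023  1.2112965 ]
side [[-0.926, -0.378, -0.017], [-0.283, 0.721, -0.632], [0.251, -0.581, -0.774]] [0.50239888 0.18779682 0.91958764]
[0.26455438 0.56552603 0.22965609] [ 2.17152836e-01  9.76137101e-01 -9.23683373e-04 -3.90643103e-04]
```

View pics/top0.png

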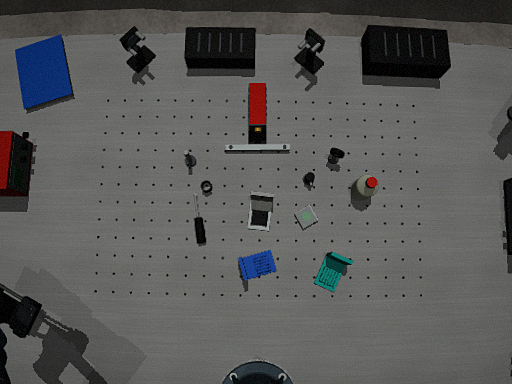

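View pics/side0.png

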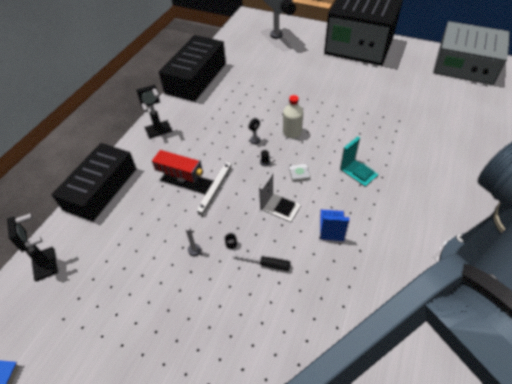

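The side and top views show three L-shaped stands: grey/white at top (260,212), blue at (257,265) and turquoise at (333,270). The grey one fits: it is metal, lies in front of the bar at (257,148), and is not blue or turquoise. I'll measure it and the bar, and take one crop to confirm.

Run:
```python
from h import *
d=np.load("top.npz");W=d["W"];im=d["im"]
hsv=cv2.cvtColor(im,cv2.COLOR_RGB2HSV)
save("crop.png",cv2.resize(im[75:255,180:390],None,fx=3.5,fy=3.2,interpolation=cv2.INTER_CUBIC))
def rep(n,m):
    P=W[m&np.isfinite(W[...,2])]
    if len(P)<4: print(n,len(P));return
    r=cv2.minAreaRect((P[:,:2]*1000).astype(np.float32))
    print(n,len(P),"c",P.mean(0).round(4),"z",np.percentile(P[:,2],[2,50,98]).round(3),"rect",np.round(r[0],1),np.round(r[1],1),round(r[2],2))
    return P
def box(x0,y0,x1,y1):
    m=np.zeros(im.shape[:2],bool);m[y0:y1,x0:x1]=1;return m
z=W[...,2]
print("table",np.nanmedian(z[box(210,160,245,250)]))
bar=box(220,140,296,156)
P=rep("bar",bar&(z>.012)&(z<.03))
# front edge fit: per column min x
ys=[];xs=[]
for u in range(227,290,2):
    c=W[140:156,u];c=c[(c[:,2]>.014)&(c[:,2]<.024)]
    if len(c): i=c[:,0].argmin();xs.append(c[i,0]);ys.append(c[i,1])
print("front fit x=a*y+b",np.polyfit(ys,xs,1),np.min(ys),np.max(ys))
rep("red",box(240,75,275,140)&(hsv[...,1]>150)&((hsv[...,0]<8)|(hsv[...,0]>172)))
rep("brass",box(245,120,272,146)&(hsv[...,1]>120)&(hsv[...,0]>15)&(hsv[...,0]<35))
D=box(242,185,278,235)
rep("foot top",D&(z>.075));rep("foot>50",D&(z>.05));rep("absorber",D&(z>.011)&(z<.03));rep("plate",D&(z>.003)&(z<.04)); rep("all",D&(z>.003))
for n,b in dict(lens=(198,178,215,196),holder=(300,170,318,188),case=(292,203,322,232),driver=(190,190,210,246),post=(180,145,200,170),iris=(325,145,348,170),bottle=(352,172,382,200),blue=(235,245,280,282),turq=(310,248,355,295)).items(): rep(n,box(*b)&(z>.006))
# side
d=np.load("side.npz");Ws=d["W"];W=Ws;im=d["im"];z=W[...,2]
n=(W[...,0]>.42)&(W[...,0]<.6)&(abs(W[...,1]+.01)<.07)&(z>.004)
rep("side dump",n); rep("side foot top",n&(z>.07))
```

```text
table 0.0008941247339089899
bar 441 c [0.6868 0.0102 0.0206] z [0.013 0.021 0.027] rect [693.4   9.3] [ 30.1 179.2] 1.39
front fit x=a*y+b [-0.02298722  0.68045868] -0.0800323630978923 0.09292718164072807
red 705 c [0.7937 0.0114 0.0781] z [0.073 0.079 0.084] rect [783.6   9.8] [141.9  46.5] 1.05
brass 51 c [0.7246 0.0089 0.0495] z [0.004 0.063 0.072] rect [722.  10.] [35.9 45.2] 4.45
foot top 110 c [ 0.5417 -0.0048  0.089 ] z [0.077 0.09  0.096] rect [542.9  -5. ] [58.3 11.8] 83.65
foot>50 143 c [ 0.5408 -0.0045  0.0827] z [0.053 0.088 0.095] rect [542.8  -5. ] [58.2 12. ] 84.08
absorber 239 c [0.4948 0.0011 0.0164] z [0.011 0.016 0.026] rect [499.8   1.1] [56.9 77.5] 83.91
plate 825 c [5.027e-01 5.000e-04 9.800e-03] z [0.003 0.008 0.029] rect [ 5.137e+02 -3.000e-01] [136.6  97.1] 0.66
all 978 c [ 5.086e-01 -3.000e-04  2.080e-02] z [0.003 0.009 0.092] rect [ 5.137e+02 -3.000e-01] [136.6  97.1] 0.66
lens 66 c [0.5725 0.1468 0.0223] z [0.006 0.026 0.034] rect [572.8 145.3] [28.4 34.6] 8.6
holder 114 c [ 0.5973 -0.1329  0.0306] z [0.007 0.037 0.045] rect [ 600.1 -132.9] [41.2 27.4] 36.
[... 186 characters left out ...]
5.2] 88.75
post 123 c [0.6469 0.1949 0.0395] z [0.006 0.014 0.104] rect [660.9 197.5] [68.7 37. ] 23.35
iris 193 c [ 0.6607 -0.2058  0.0471] z [0.006 0.06  0.087] rect [ 666.8 -212.9] [67.  52.5] 1.04
bottle 523 c [ 0.5652 -0.274   0.0879] z [0.015 0.09  0.133] rect [ 569.9 -291. ] [78.1 61. ] 75.96
blue 626 c [0.3627 0.0054 0.0235] z [0.006 0.011 0.093] rect [368.3   7.6] [ 84.8 115. ] 10.17
turq 706 c [ 0.3495 -0.1963  0.0262] z [0.006 0.013 0.094] rect [ 346.8 -202. ] [117.2 119.8] 87.53
side dump 941 c [0.5139 0.002  0.0288] z [0.004 0.016 0.091] rect [523.9  -5. ] [117.9 157.7] 78.86
side foot top 152 c [ 0.5418 -0.0012  0.0844] z [0.071 0.088 0.092] rect [542.8  -4.5] [60.8 11.5] 83.37
```

View pics/crop.png

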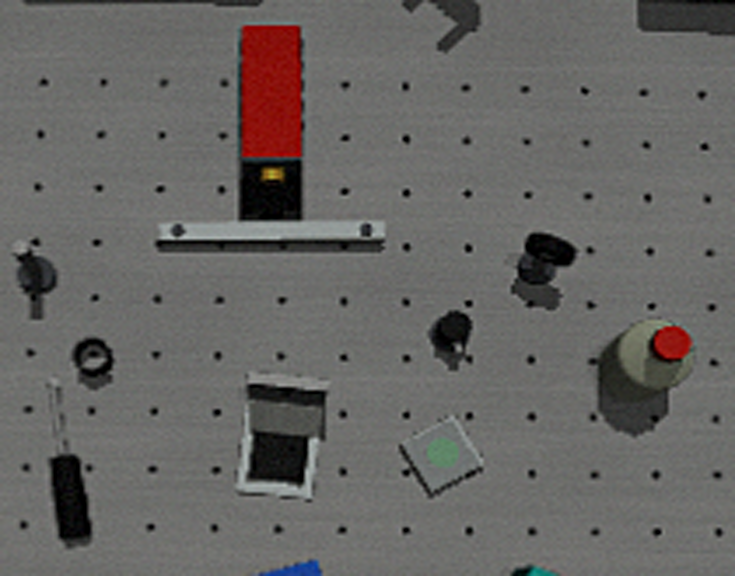

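The crop confirms it: the grey L lies on its back, foot edge at crop (288,382), plate end at (275,495), black absorber between them. The bar is at (270,232) with the laser behind it. 

Measured values agree with the description:
- **Dump:** foot 58 × 11.8 mm, top at 0.09 m, heel about 0.132 m from the bar, yaw about -6°.
- **Bar:** yaw about +1.3°, front face at x ≈ 0.680.

I'll start the approach.

>>> send_rows --increments '[0,0,0.017,1.1,-2.85,-0.5,0,0,0,0.017,1.1,-2.85,-0.5,0,0,0,0.017,1.1,-2.85,-0.5,0,0,0,0.017,1.1,-2.85,-0.5,0,0,0,0.017,1.1,-2.85,-0.5,0,0,0,0.017,1.1,-2.85,-0.5,0,0,0,0.017,1.1,-2.85,-0.5,0,0,0,0.017,1.1,-2.85,-0.5,0,0,0,0.017,1.1,-2.85,-0.5,0,0,0,0.017,1.1,-2.85,-0.5,0,0,0,0.017,1.1,-2.85,-0.5,0,0,0,0.017,1.1,-2.85,-0.5,0,0,0,0.017,1.1,-2.85,-0.5,0,0,0,0.017,1.1,-2.85,-0.5,0,0,0,0.017,1.1,-2.85,-0.5,0,0,0,0.017,1.1,-2.85,-0.5,0,0,0,0.017,1.1,-2.85,-0.5,0,0,0,0.017,1.1,-2.85,-0.5,0,0,0,0.017,1.1,-2.85,-0.5,0,0,0,0.017,1.1,-2.85,-0.5,0]'

```text
time: 1.77
position: [0.4851, -0.0055, 0.1301]
tool_rot: [0.049, 0.999, 0.0, -0.0]
ft_force: [0.5, 1.4, 0.4]
grip_width: 0.0007
grip_force: 0.0
```

>>> send_rows --increments '[0,0,0,0.5,0,-1.8,0,0,0,0,0.5,0,-1.8,0,0,0,0,0.5,0,-1.8,0,0,0,0,0,0,0,0,0,0,0,1,-0.1,0,0,0,0,0,0.8,-0.1,0,0]'

```text
time: 2.27
position: [0.5177, -0.0057, 0.0766]
tool_rot: [0.049, 0.999, 0.0, -0.001]
ft_force: [0.1, 0.3, 0.7]
grip_width: 0.0002
grip_force: 0.0
```

>>> send_rows --increments '[0,0,0,0.5,-0.05,0,0,0,0,0,0.5,-0.05,0,0,0,0,0,0.5,-0.05,0,0,0,0,0,0.5,-0.05,0,0]'

```text
time: 2.6
position: [0.5379, -0.0078, 0.077]
tool_rot: [0.049, 0.999, 0.0, -0.0]
ft_force: [-0.6, 0.0, 0.8]
grip_width: 0.0001
grip_force: 0.5
```

>>> send_rows --increments '[0,0,0,0.5,-0.05,0,0,0,0,0,0.5,-0.05,0,0,0,0,0,0.4,-0.05,0,0]'

```text
time: 2.85
position: [0.5527, -0.0096, 0.0767]
tool_rot: [0.049, 0.999, -0.0, 0.0]
ft_force: [-0.6, -0.7, -1.3]
grip_width: 0.0007
grip_force: 0.1
```

Run:
```python
from h import *
c=robot.camera("side"); save("s1.png",cv2.resize(c["image"][130:260,180:340],None,fx=4,fy=4,interpolation=cv2.INTER_CUBIC))
```

```text
(no output)
```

View pics/s1.png

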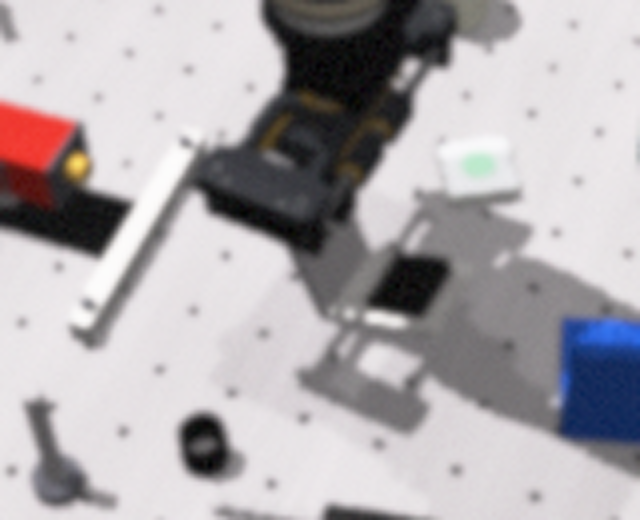

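The crop shows the dump tilting: the plate is off the table at (400,300) and its shadow has separated at (370,400). It is rolling over the heel, so I'll continue, then go forward and up as it falls.

>>> send_rows --increments '[0,0,0,0.5,-0.05,0,0,0,0,0,0.5,-0.05,0,0,0,0,0,0.5,-0.05,0,0,0,0,0,0.5,-0.05,0,0,0,0,0,1,-0.1,0.8,0,0,0,0,1,-0.1,1.5,0,0,0,0,0.5,0,3,0,0,0,0,0,0,4,0,0,0,0,0,0,4,0,0,0,0,-3,0,2,0,0,0,0,-4,0,0,0,0,0,0,-4,0,0,0,0,0,0,-4,0,0,0]'

```text
time: 3.98
position: [0.4459, -0.0134, 0.2302]
tool_rot: [0.049, 0.999, -0.0, 0.001]
ft_force: [-0.8, 0.5, -0.5]
grip_width: 0.0003
grip_force: 0.0
```

```bash
cat > m.py <<'E'
from h import *
import sys
def rect(P): 
    r=cv2.minAreaRect((P[:,:2]*1000).astype(np.float32)); return np.round(cv2.boxPoints(r),1).tolist(),round(r[2],1)
ims=[]
for n in ("top","side"):
    c=robot.camera(n);W=cloud(c);z=W[...,2];ims.append(c["image"])
    R=(W[...,0]>.51)&(W[...,0]<.685)&(abs(W[...,1]+.01)<.075)
    for nm,a,b in (("foot",.006,.018),("plate",.080,.1)):
        P=W[R&(z>a)&(z<b)&(W[...,0]<.674)]
        if len(P)>5: print(n,nm,len(P),P.mean(0).round(4),np.percentile(P,[2,98],axis=0).round(4).tolist(),rect(P))
a,b=ims
save(sys.argv[1],np.hstack([cv2.resize(a[75:235,185:345],(400,400)),cv2.resize(b[120:280,180:340],(400,400))]))
E
python3 m.py up.png
```

```text
top foot 400 [ 0.6117 -0.013   0.0108] [[0.5817, -0.0451, 0.0061], [0.647, 0.025, 0.016]] ([[577.2999877929688, -83.0999984741211], [666.7999877929688, -84.69999694824219], [669.2999877929688, 61.099998474121094], [579.7999877929688, 62.70000076293945]], 89.0)
side foot 460 [ 0.5999 -0.0062  0.0102] [[0.5463, -0.0406, 0.0069], [0.636, 0.0215, 0.015]] ([[543.5, -36.0], [633.7999877929688, -46.099998474121094], [640.7999877929688, 15.600000381469727], [550.4000244140625, 25.700000762939453]], 83.6)
side plate 82 [ 0.5498 -0.003   0.0878] [[0.5449, -0.0342, 0.0807], [0.5557, 0.0241, 0.0928]] ([[544.4000244140625, -34.29999923706055], [556.0999755859375, -35.099998474121094], [559.7999877929688, 24.0], [548.0999755859375, 24.700000762939453]], 86.4)
```

View pics/up.png

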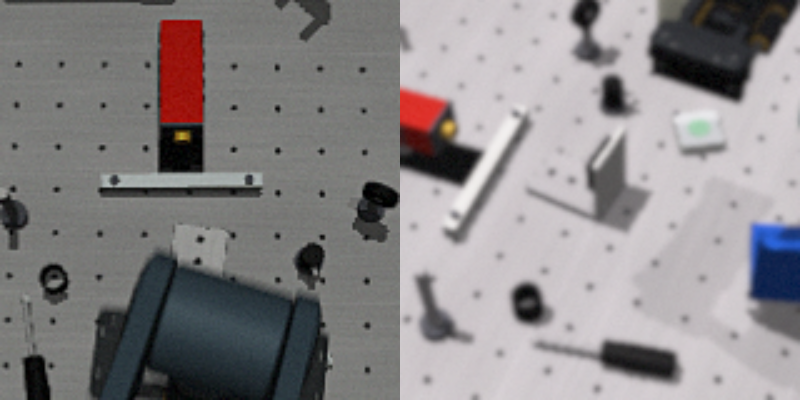

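The dump stands: plate at right-half (605,175), foot visible at left-half (200,245). The side view gives a 91 × 62 mm foot, toe at x ≈ 0.637, yaw -6.4°, centre y ≈ -0.010. 

Next I'll go behind it with both fingertips about 24 mm apart and square to the bar. Tip height is about 30 mm, so the gripper body clears the 90 mm plate.

>>> send_rows --increments '[0,0,0.061,2.7,0.3,-4,0.28,0,0,0.061,2.7,0.2,-4,0.28,0,0,0,0,0,-4,0.28,0,0,0,0,0,-4,0.28,0,0,0,0,0,-3.2,0.28,0,0,0,0,0,0,0.28,0,0,0,1.5,0,0,0.28,0,0,0,1,0,0,0.28,0,0,0,0,0,0,0.28]'

```text
time: 4.83
position: [0.5229, -0.0099, 0.0502]
tool_rot: [-0.012, 1.0, -0.001, 0.003]
ft_force: [0.3, 0.2, 0.9]
grip_width: 0.0243
grip_force: 0.0
```

>>> send_rows --increments '[0,0,0,0,0,-1.2,0.28,0,0,0,0.6,0.1,0,0.28,0,0,0,0.5,0.1,0,0.28,0,0,0,0.4,0.1,0,0.28,0,0,0,0.4,0.1,0,0.28,0,0,0,0.4,0.1,0,0.28]'

```text
time: 5.33
position: [0.5408, -0.0041, 0.0371]
tool_rot: [-0.012, 1.0, 0.0, -0.001]
ft_force: [-3.8, -1.9, 0.8]
grip_width: 0.0241
grip_force: 1.5
```

>>> send_rows --increments '[0,0,0,0.4,0.1,0,0.28,0,0,0,0.4,0.1,0,0.28,0,0,0,0.4,0.1,0,0.28,0,0,0,0.4,0.1,0,0.28,0,0,0,0.4,0.1,0,0.28,0,0,0,0.4,0.1,0,0.28]'

```text
time: 5.83
position: [0.5651, 0.0022, 0.0365]
tool_rot: [-0.012, 1.0, 0.0, -0.001]
ft_force: [-3.8, -0.9, 1.6]
grip_width: 0.0239
grip_force: 2.1
```

```bash
python3 m.py p1.png
```

```text
side foot 101 [0.6501 0.0102 0.0096] [[0.5857, -0.0305, 0.0067], [0.6674, 0.0285, 0.0132]] ([[579.5, 28.399999618530273], [580.4000244140625, -33.0], [668.2000122070312, -31.700000762939453], [667.2999877929688, 29.700000762939453]], 0.8)
```

View pics/p1.png

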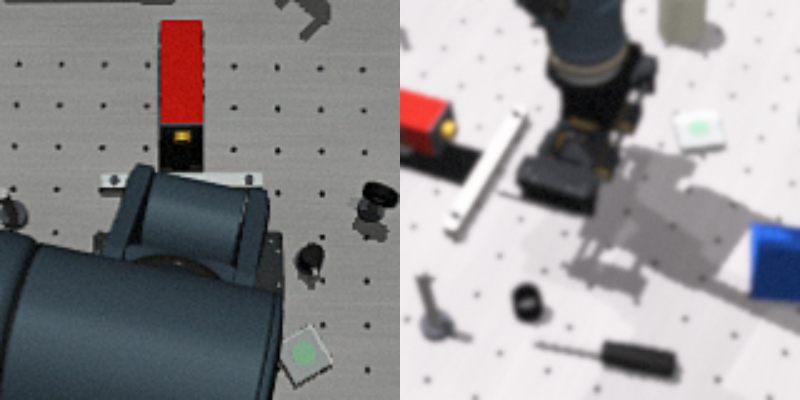

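The dump is now square (yaw +0.8°), toe at x ≈ 0.667, centre y ≈ -0.001, and the gap at right-half (490,185) is small. I'll push the last ~13 mm gently and watch the force.

>>> send_rows --increments '[0,0,0,0.3,0.1,0,0.28,0,0,0,0.3,0.1,0,0.28,0,0,0,0.3,0.1,0,0.28,0,0,0,0.2,0,0,0.28]'

```text
time: 6.27
position: [0.5768, 0.0051, 0.0365]
tool_rot: [-0.012, 1.0, 0.0, 0.0]
ft_force: [-5.2, 0.1, 2.3]
grip_width: 0.0242
grip_force: 2.4
```

>>> send_rows --increments '[0,0,0,0.1,0,0,0.28,0,0,0,0.1,0,0,0.28]'

```text
time: 6.43
position: [0.578, 0.0051, 0.0365]
tool_rot: [-0.012, 1.0, 0.0, -0.001]
ft_force: [-5.2, 0.4, 2.8]
grip_width: 0.0246
grip_force: 2.5
```

>>> send_rows --increments '[0,0,0,0.1,0,0,0.28,0,0,0,0.1,0,0,0.28]'

```text
time: 6.6
position: [0.5792, 0.0051, 0.0365]
tool_rot: [-0.012, 1.0, 0.0, -0.001]
ft_force: [-8.0, -0.6, 6.6]
grip_width: 0.0243
grip_force: 4.2
```

```bash
sed -i 's/<.674/<.684/' m.py; python3 m.py p2.png; python3 -c "
from h import *
print(robot.get_obs()['ft_force'],robot.get_obs()['position'])"
```

```text
side foot 170 [0.6711 0.0036 0.0114] [[0.6049, -0.076, 0.0063], [0.6826, 0.059, 0.0178]] ([[590.5, 28.200000762939453], [682.7000122070312, -81.5], [752.5999755859375, -22.799999237060547], [660.4000244140625, 86.9000015258789]], 40.0)
side plate 8 [ 0.5709 -0.0293  0.0891] [[0.5529, -0.0779, 0.0824], [0.59, -0.0063, 0.0996]] ([[543.0, -74.9000015258789], [561.0, -82.30000305175781], [592.4000244140625, -6.5], [574.2999877929688, 0.8999999761581421]], 67.5)
[-6.19918034 -0.08010946  2.96219151] [0.57918927 0.00512398 0.03654584]
```

>>> send_rows --increments '[0,0,0,0.1,0,0,0.28,0,0,0,0,0,0,0.28]'

```text
time: 6.87
position: [0.5792, 0.0052, 0.0366]
tool_rot: [-0.012, 1.0, 0.0, -0.002]
ft_force: [-7.7, 0.5, 5.1]
grip_width: 0.0242
grip_force: 4.1
```

The force rose and the tool stopped at x = 0.579, which puts the toe at 0.679, against the bar. I'll back off and check.

>>> send_rows --increments '[0,0,0,-0.5,0,0,0.28,0,0,0,-2,0,0,0.28,0,0,0,-3,0,0,0.28,0,0,0,-3,0,2,0.28,0,0,0,-1,0,4,0.28,0,0,0,0,0,4,0.28,0,0,0,0,0,4,0.28,0,0,0,0,3,3,0.28,0,0,0,0,4,0,0.28,0,0,0,0,4,0,0.28,0,0,0,0,4,0,0.28,0,0,0,0,4,0,0.28,0,0,0,0,4,0,0.28,0,0,0,0,4,0,0.28,0,0,0,0,4,0,0.28,0,0,0,0,4,0,0.28,0,0,0,0,0,0,0.28,0,0,0,0,0,0,0.28]'

```text
time: 8.37
position: [0.4876, 0.3572, 0.2064]
tool_rot: [-0.014, 1.0, 0.001, 0.002]
ft_force: [0.2, -0.4, 0.1]
grip_width: 0.0245
grip_force: 0.0
```

```bash
sed -i 's/<.684/<.678/' m.py; python3 m.py fin.png; python3 -c "
from h import *
print(robot.get_obs()['ft_force'])"
```

```text
top foot 533 [6.376e-01 4.000e-04 1.060e-02] [[0.5277, -0.0629, 0.0061], [0.6773, 0.0538, 0.0161]] ([[512.5999755859375, 62.20000076293945], [515.2000122070312, -82.4000015258789], [680.0999755859375, -79.5], [677.5999755859375, 65.0999984741211]], 1.0)
top plate 89 [0.5934 0.0013 0.0886] [[0.5887, -0.0277, 0.0802], [0.605, 0.0295, 0.0951]] ([[588.0999755859375, 29.5], [588.9000244140625, -27.899999618530273], [605.7000122070312, -27.700000762939453], [604.9000244140625, 29.700000762939453]], 0.9)
[ 0.68589409 -0.15616787  0.48904107]
```

View pics/fin.png

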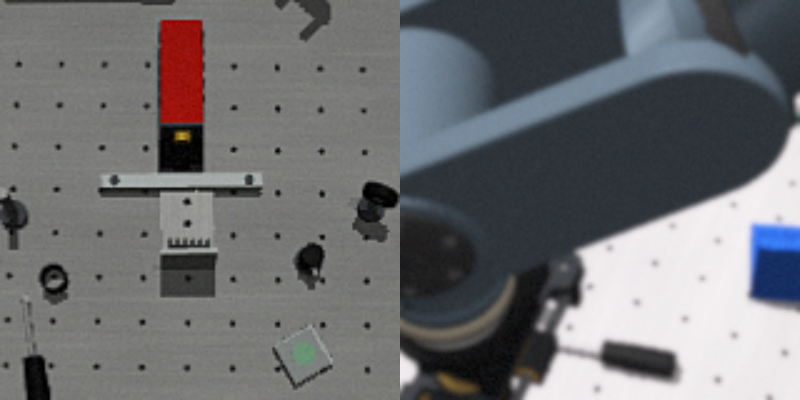

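The left half shows the dump upright and flush: foot at (187,215) meeting the bar at (182,183), plate at (187,250), centred on the laser. The plate's back is at x ≈ 0.5885, so the toe is at ≈ 0.679 against the bar's 0.680. Yaw is within 0.5° of the bar's, the lateral offset is about 8 mm, and the bystanders visible look unmoved. Handing in.

```bash
python3 -c "
from rig import robot
print(robot.hand_in())"
```

```text
the job is handed in; nothing more can be done
None
```

The job is handed in: the beam dump stands upright with its toe flush against the stop bar (within about 2 mm by camera), about 8 mm off the laser's middle line, and the robot is clear; the hand-in returned no verdict.

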